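# Build up the grinding pack on the bench spindle

## Task

Build up the grinding pack on the upright bench spindle: first the steel flange, then the large stone wheel, the brass spacer, the small stone wheel, and last the brass cap over the spindle's tip, knob up, each lying flat on the one below. Lower the two stone wheels into place and do not drop them, as they chip. Leave the stone cone, the gold finger ring, the ceramic spoon and the bur box where they lie.

Things in the scene. Friction and masses are not known exactly. Their poses are not given: they have to be found in the camera images.
- spindle: bench spindle, fixed: dark round foot 84 mm in diameter, 16 mm high; on it a round shoulder 38 mm in diameter, its top 24 mm above the table; from that an upright steel post 12 mm in diameter up to 78 mm above the table, its last 8 mm tapering to 5 mm. Origin: centre of the foot's underside; z up along the post. Seated, the undersides lie 24 (flange), 34, 48, 58 and 68 mm (cap) above it
- flange: steel flange, 58 mm in diameter, 10 mm thick, flat ring with a plain through hole of 20 mm diameter; lies flat on the table; origin at the centre of its underside, z up along its axis, yaw of no matter (round)
- big_wheel: large grey stone wheel, 52 mm in diameter, 14 mm thick, flat ring with a plain through hole of 20 mm diameter; lies flat on the table; origin at the centre of its underside, z up along its axis, yaw of no matter (round)
- spacer: brass spacer, 34 mm in diameter, 10 mm thick, flat ring with a plain through hole of 20 mm diameter; lies flat on the table; origin at the centre of its underside, z up along its axis, yaw of no matter (round)
- small_wheel: small grey stone wheel, 40 mm in diameter, 10 mm thick, flat ring with a plain through hole of 20 mm diameter; lies flat on the table; origin at the centre of its underside, z up along its axis, yaw of no matter (round)
- cap: brass cap nut without thread, standing knob up: round base 36 mm in diameter and 16.5 mm high, on it a round knob 24 mm in diameter and 11.5 mm high, to be gripped (top 28 mm above the underside); from below a blind hole 19 mm in diameter, 13.5 mm deep. Origin at the centre of its underside, z up along its axis
- cone: cone of grey abrasive stone, standing point up, 32 mm in diameter and 48 mm high; origin at the centre of its underside; to be left alone
- gold_ring: cast gold-tone finger ring lying flat, 21 mm in diameter, 7 mm high, with a square 8 x 13 mm block on its rim; origin at the centre of its underside; to be left alone
- spoon: white ceramic spoon lying flat, 115 mm long (from -65 to +50 mm along its x, bowl at +x, 32 mm across), 10 mm high; origin on its underside; to be left alone
- bur_box: shut steel bur box, 100 mm along its x, 65 mm along its y, 28 mm high; origin at the centre of its underside; to be left alone
Mind the look-alikes: they are no part of the job. What is shaped like the spacer but blue is not meant. What is shaped like the flange but blue is not meant.

How it is judged:
On the way, in this order (a step that is already met when the one before it is completed fails the run):
1. steel flange flat on the shoulder of the spindle (horizontal distance between flange and spindle below 0.008 m and z of flange in the frame of spindle between 0.02 and 0.028 m and angle between flange's own z axis and vertical below 0.12 rad), for 0.2 s.
2. large stone wheel on the flange (horizontal distance between big_wheel and spindle below 0.008 m and z of big_wheel in the frame of spindle between 0.03 and 0.038 m and angle between big_wheel's own z axis and vertical below 0.12 rad), for 0.2 s.
3. brass spacer on the large wheel (horizontal distance between spacer and spindle below 0.008 m and z of spacer in the frame of spindle between 0.044 and 0.052 m and angle between spacer's own z axis and vertical below 0.12 rad), for 0.2 s.
4. small stone wheel on the spacer (horizontal distance between small_wheel and spindle below 0.008 m and z of small_wheel in the frame of spindle between 0.054 and 0.062 m and angle between small_wheel's own z axis and vertical below 0.12 rad), for 0.2 s.
5. brass cap over the tip of the spindle, on the small wheel (horizontal distance between cap and spindle below 0.008 m and z of cap in the frame of spindle between 0.064 and 0.072 m and angle between cap's own z axis and vertical below 0.12 rad), for 0.2 s.
At the end, for the whole second after the job is handed in: From the spindle's shoulder upwards: flange, large wheel, spacer, small wheel, cap. Each is centred on the spindle within 8 mm, its underside within 4 mm of its seated height (24, 34, 48, 58, 68 mm above the spindle's origin), upright within 0.12 rad, released and at rest (below 0.02 m/s) (all of step 1 and all of step 2 and all of step 3 and all of step 4 and all of step 5 and linear speed of each of flange, big_wheel, spacer, small_wheel, cap below 0.02 m/s); the robot touches nothing.
It fails at once if a stone wheel is dropped: it moves faster than 0.6 m/s with no finger on it (a free fall of about 18 mm) ((linear speed of big_wheel above 0.6 m/s and contact force between the fingers and big_wheel below 0.05 N) or (linear speed of small_wheel above 0.6 m/s and contact force between the fingers and small_wheel below 0.05 N)).
It fails at once if the stone cone, gold ring, spoon or bur box is moved by more than 15 mm (distance of any of cone, gold_ring, spoon, bur_box from where it was at the start of the episode above 0.015 m).
It also fails if it takes over 136 s, if anything falls off the work surface, if the arm or the gripper's body presses on something with over 40 N, if the wrist force passes 120 N, or if a joint passes its speed limit or range.

## Robot

A 6-joint arm with a two-finger parallel gripper is mounted at the origin on the work surface. World frame = base frame: x ahead of the robot, y to its left, z up, the work surface at z = 0. Lengths are in m, angles in rad, forces in N, time in s.
With the tool pointing down it reaches from about 0.35 to 0.975 m from the base axis. Payload 4.9 kg.
Tool frame: the origin (TCP) lies midway between the tips of the shut fingers; the grasp point (between the pads) lies 19 mm behind it; x points along the fingers, z is the direction in which the jaws open and shut, and the axes are right-handed (so a half turn about x gives the same grasp; the last joint's range is limited). The gripper opens to 85 mm and grips with 20 to 120 N. Pads are 22 mm wide; open, the fingers measure 114 mm over their backs; the gripper's body (76 mm by 85 mm) begins 54 mm behind the grasp point. The pads swing forward as they close: fully open they stand 13 mm farther back than shut.
Start: joints at [-0.119, 0.053, 1.613, -0, 1.476, -0.119], TCP at [0.625, 0, 0.201] pointing down, gripper open.
Joint ranges: [-3.01, 3.01], [-1.01, 2.22], [0.06, 2.58], [-1.02, 4.17], [0.09, 2.62], [-3.14, 3.14]. Speed limits (rad/s): [2.57, 2.57, 3.14, 3.14, 3.14, 3.14].

## Interface

Orientations are given as a unit quaternion [w, x, y, z].
In Python, from plant import state, cams, workorder, nets gives the robot as it stands.
- The arm moves only by the tool play_rows, never from a script. Its argument "motion" is a list of rows, each a list of 3 entries, a list of its own where there are three numbers: the closure, from -1 (fully open) to 1 (shut), then the shift along the world's x, y, z in m, then the turn about the world's z in rad. A call has 1 to 5 rows; each row is the pose to reach, as a shift and turn from the pose commanded when the call began; what a row does not reach only later rows make up. A row lasts 1/10 s, in which the tool goes at most 50 mm and 8.59 degrees, less where a joint would pass 70% of its speed; a pose out of reach is approached as far as the arm can. A call with a gripper value outside its range is refused whole. The fingers move at their own pace and stop on an object; the grip force is fixed at half the most. Time passes only in rows, so rows that repeat a pose let the fingers close. It gives the time, the measured TCP pose, the force and the opening at its end, in the units of the state.
- state(): the state, without advancing time (a new reading comes with each control period).
- cams.grab_frame(name): name is "scene" or "side" or "wrist"; returns (picture, depth): 384x512x3 uint8, red, green, blue; 384x512 float32, m along the optical axis (not along the pixel's ray), 0 where there is no reading.
- cams.camera_info(name): a dict with "K" (3x3 intrinsics, pixels), "rvec" (rotation vector, rad) and "tvec" (3), from world to camera coordinates, as OpenCV has them. Camera axes: x right, y down, z forward; pixel columns grow to the right and rows downward; lengths in m; the calibration is good to about 2 mm. A picture is of the moment at which its call begins: read the wrist's pose just before it. camera_info takes no time and is no camera call; for the wrist camera it gives the pose at the moment of the call.
- workorder.job_done(): hands the job in, once; it reports no verdict.
Trained networks look in the newest picture that a camera, given by its name, has taken for a name from the list of things; names that differ only in an ending like _2 or _b are one class to them, and where a whole thing is asked for, a point or a joint stands for the part that bears it (a point fixed in the world has none). Each returns a list of dicts, best first, with "score" (0 to 1); they miss things now and then, are a little off and sometimes report something else, mostly with a low value. They report only what shows in the picture. A call takes as long as a camera call. They do not tell look-alikes from the thing itself.
- nets.recognise(camera, target): "at" ([x, y, z] in m, in world coordinates, good to about 4 mm: the middle of the surface that is visible of it).
- nets.landmark_of(camera, target): "at" ([x, y, z] in m, in world coordinates, good to about 4 mm: a listed point, or the origin of a listed thing).
The state is a dict: "time": time; "joint_pos": joint angles; "joint_vel": joint speeds; "joint_efforts": joint torques, N m; "tool_pos": TCP position; "tool_rot": TCP orientation; "contact_force": force on the tool from outside, world axes, zero at the start; "ft_torque": the same for the moment, N m; "gripper_width": opening from 0.0 (shut) to 1.0 (fully open).
Only numpy, scipy, OpenCV 4.12 (cv2) and the standard library are available. Lean on these libraries where they do the work, as an engineer would, in place of code of your own. Each camera call takes 0.05 s, during which the arm holds its last target.

## Working session

There is one attempt and no reset: what is moved stays moved. The work goes in short steps, Python scripts to look and compute and a tool call to move; the robot and the scene stay as the last step left them, time stands still between calls to the robot, and variables do not carry over. Pictures are saved under pics/ and viewed, and the job is handed in when it is done.

Besides the shell and the picture viewer there is one more tool, called after "Request:" as a command line: name --argument value ..., lists and objects as JSON in quotes. play_rows: Moves the arm, as the interface text tells. Its arguments: {"type":"object","properties":{"motion":{"type":"array","items":{"type":"array"}}},"required":["motion"]}

```bash
ls; mkdir -p pics; python3 - <<'E'
from plant import state,cams,workorder,nets
import cv2
s=state();print(s)
for c in ["scene","side","wrist"]:
    p,d=cams.grab_frame(c);cv2.imwrite(f"pics/{c}0.png",p[:,:,::-1])
    i=cams.camera_info(c);print(c,i)
E
```

```text
pics
{'time': 0.0, 'joint_pos': array([-1.19007137e-01,  5.33689320e-02,  1.61428322e+00,  1.61597824e-05,
        1.47599768e+00, -1.18985393e-01]), 'joint_vel': array([-2.65173516e-04, -4.85593716e-06,  2.52462676e-04,  7.87797645e-05,
        1.30455148e-03, -1.46875186e-03]), 'joint_efforts': array([ 2.70554956e-04, -3.93670499e+01, -3.70175600e+01, -1.62778279e-04,
        6.93513779e-03, -6.06393527e-06]), 'tool_pos': array([6.24320022e-01, 8.22878726e-05, 1.99362034e-01]), 'tool_rot': array([7.06384900e-01, 1.00226010e-04, 7.07827914e-01, 8.37575452e-05]), 'contact_force': array([1.11234108, 0.73723895, 0.42827382]), 'ft_torque': array([-0.03870218, -0.01851921, -0.0224467 ]), 'gripper_width': 1.0007477135337406}
scene {'K': array([[361.91558707,   0.        , 258.5714772 ],
       [  0.        , 361.91558707, 190.95304949],
       [  0.        ,   0.        ,   1.        ]]), 'rvec': array([ 0.78212208,  2.58352842, -1.07636406]), 'tvec': array([ 0.48424179, -0.11630929,  1.03526343])}
side {'K': array([[355.52719541,   0.        , 247.9544589 ],
       [  0.        , 355.52719541, 192.48053134],
       [  0.        ,   0.        ,   1.        ]]), 'rvec': array([ 0.38498884, -2.78415157,  1.17860139]), 'tvec': array([0.50104466, 0.20154126, 0.93157125])}
wrist {'K': array([[291.62313711,   0.        , 255.12601851],
       [  0.        , 291.62313711, 187.8895547 ],
       [  0.        ,   0.        ,   1.        ]]), 'rvec': array([-2.86578674e+00, -2.09924914e-04,  2.87299933e-03]), 'tvec': array([-0.62443726, -0.03559183,  0.37875393])}
```

View pics/scene0.png

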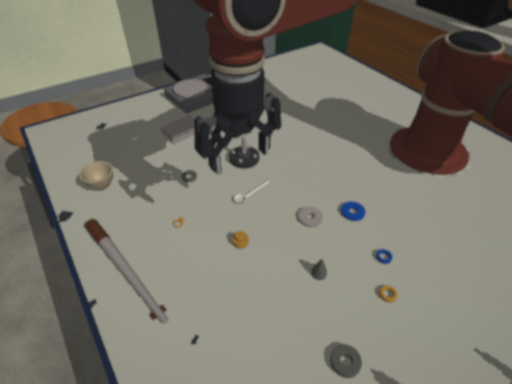

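View pics/side0.png

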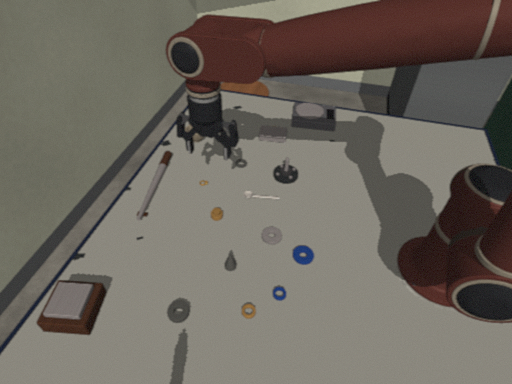

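View pics/wrist0.png

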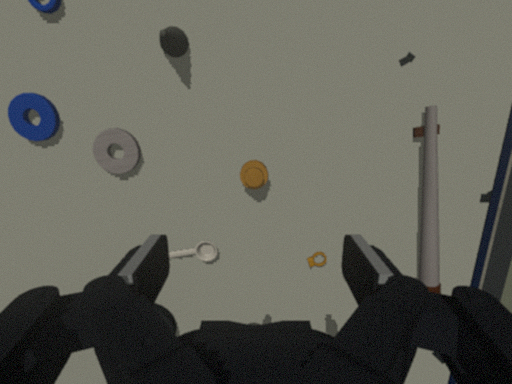

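```bash
cat > h.py <<'E'
from plant import state,cams,workorder,nets
import cv2,numpy as np
def cam(c):
    i=cams.camera_info(c);R,_=cv2.Rodrigues(i["rvec"]);return i["K"],R,i["tvec"]
def proj(c,P):
    K,R,t=cam(c);q=K@(R@np.array(P)+t);return q[:2]/q[2]
def cloud(c,d,info=None):
    K,R,t=info or cam(c);v,u=np.mgrid[:384,:512]
    X=np.stack([(u-K[0,2])/K[0,0]*d,(v-K[1,2])/K[1,1]*d,d],-1)
    return (X-t)@R
E
python3 - <<'E'
from h import *
for c in ["scene","side"]:
    cams.grab_frame(c)
    for n in "spindle flange big_wheel spacer small_wheel cap cone gold_ring spoon bur_box".split():
        for r in nets.landmark_of(c,n)[:3]: print(c,n,round(r["score"],2),np.round(r["at"],4),proj(c,r["at"]).round())
print(state()["time"])
E
```

```text
scene spindle 0.62 [ 0.4614 -0.2547  0.0033] [244. 158.]
scene spindle 0.25 [4.510e-01 2.519e-01 3.000e-04] [387. 296.]
scene flange 0.8 [0.3534 0.0555 0.0014] [352. 213.]
scene flange 0.59 [0.4516 0.0117 0.0007] [308. 218.]
scene big_wheel 0.88 [ 6.079e-01  2.984e-01 -3.000e-04] [345. 364.]
scene spacer 0.69 [ 0.6201 -0.2696 -0.0027] [189. 178.]
scene spacer 0.45 [0.4516 0.2519 0.0014] [387. 296.]
scene spacer 0.44 [ 3.876e-01  1.857e-01 -2.000e-04] [384. 258.]
scene small_wheel 0.52 [0.4456 0.0102 0.0037] [310. 216.]
scene small_wheel 0.42 [ 0.6216 -0.2652 -0.0007] [189. 179.]
scene cap 0.72 [ 0.6224 -0.0162  0.0024] [240. 242.]
scene cone 0.59 [0.531  0.1371 0.002 ] [318. 273.]
scene gold_ring 0.56 [ 0.7132 -0.1422 -0.0036] [177. 225.]
scene spoon 0.54 [ 0.5191 -0.1321  0.0013] [251. 193.]
scene bur_box 0.81 [ 0.5511 -0.4585 -0.0006] [182. 133.]
scene bur_box 0.34 [0.6041 0.2974 0.0028] [346. 361.]
side spindle 0.71 [ 0.4623 -0.2547  0.0017] [285. 175.]
side flange 0.83 [0.3513 0.06   0.0004] [303. 257.]
side flange 0.74 [0.4528 0.0119 0.001 ] [270. 235.]
side big_wheel 0.67 [ 6.033e-01  2.976e-01 -4.000e-04] [180. 313.]
side spacer 0.69 [ 0.4525  0.2501 -0.0031] [247. 312.]
side spacer 0.46 [ 0.3898  0.1845 -0.0049] [279. 295.]
side small_wheel 0.51 [ 0.6213 -0.271  -0.0012] [241. 164.]
side cap 0.68 [ 0.6234 -0.0131 -0.0054] [216. 218.]
side cone 0.73 [ 0.5297  0.1407 -0.0015] [230. 267.]
side gold_ring 0.43 [ 0.7145 -0.1394  0.0049] [202. 182.]
side spoon 0.67 [ 5.218e-01 -1.309e-01 -2.000e-04] [258. 197.]
side bur_box 0.95 [ 0.554  -0.4607 -0.0013] [272. 136.]
side bur_box 0.59 [ 0.4648 -0.2554 -0.0005] [284. 175.]
1.25
```

```bash
cat >> h.py <<'E'
def fit(P,xy,zlo,zhi,r):
    m=(np.hypot(P[...,0]-xy[0],P[...,1]-xy[1])<r)&(P[...,2]>zlo)&(P[...,2]<zhi)
    q=P[m]
    if len(q)<8: return None
    (c,rad)=cv2.minEnclosingCircle(q[:,:2].astype(np.float32))
    lo,hi=np.percentile(q[:,:2],[2,98],axis=0)
    return np.round(c,4),round(rad,4),len(q),np.round((lo+hi)/2,4),np.round(hi-lo,4),round(float(np.median(q[:,2])),4)
E
python3 - <<'E'
from h import *
O=dict(spindle_post=((.462,-.255),.035,.09,.03),spindle_foot=((.462,-.255),.010,.02,.05),flange=((.452,.012),.006,.02,.04),big=((.606,.298),.009,.025,.04),spacer=((.4515,.251),.006,.02,.03),small=((.621,-.268),.006,.02,.035),cap=((.623,-.015),.01,.04,.03),knob=((.623,-.015),.023,.04,.03))
rows=[]
for c in ["scene","side"]:
    p,d=cams.grab_frame(c);P=cloud(c,d)
    for n,(xy,a,b,r) in O.items(): print(c,n,fit(P,xy,a,b,r))
    if c=="side":
        t=[]
        for n in ["flange","big","spacer","small","cap","spindle_post"]:
            u,v=proj(c,(*O[n][0],0.005)).astype(int)
            t.append(cv2.resize(p[v-20:v+20,u-20:u+20,::-1],(260,260),interpolation=cv2.INTER_CUBIC))
        cv2.imwrite("pics/crops.png",np.vstack([np.hstack(t[:3]),np.hstack(t[3:])]))
E
```

```text
scene spindle_post (array([ 0.4634, -0.2534]), 0.0059, 60, array([ 0.4627, -0.2531]), array([0.0098, 0.0089]), 0.0593)
scene spindle_foot (array([ 0.4613, -0.2553]), 0.0436, 350, array([ 0.4623, -0.2543]), array([0.0776, 0.0782]), 0.0173)
scene flange (array([0.4473, 0.0123]), 0.0299, 362, array([0.4493, 0.0127]), array([0.0528, 0.0521]), 0.0113)
scene big (array([0.6068, 0.2966]), 0.0264, 700, array([0.6082, 0.2966]), array([0.0469, 0.0463]), 0.0152)
scene spacer (array([0.4489, 0.249 ]), 0.0178, 175, array([0.4502, 0.2497]), array([0.0307, 0.0304]), 0.0108)
scene small (array([ 0.6213, -0.2698]), 0.0204, 120, array([ 0.6209, -0.2694]), array([0.0347, 0.0373]), 0.0109)
scene cap (array([ 0.621 , -0.0158]), 0.0185, 212, array([ 0.6222, -0.0145]), array([0.0322, 0.0296]), 0.0195)
scene knob (array([ 0.6215, -0.0174]), 0.0127, 92, array([ 0.6221, -0.0161]), array([0.0211, 0.0216]), 0.0292)
side spindle_post (array([ 0.4625, -0.2514]), 0.0059, 39, array([ 0.4623, -0.2511]), array([0.0111, 0.0078]), 0.0567)
side spindle_foot (array([ 0.4626, -0.2548]), 0.0436, 263, array([ 0.4624, -0.2519]), array([0.0763, 0.0775]), 0.0149)
side flange (array([0.4488, 0.0139]), 0.0295, 228, array([0.4498, 0.0136]), array([0.0506, 0.0528]), 0.0082)
side big (array([0.609 , 0.2974]), 0.0264, 322, array([0.6084, 0.2976]), array([0.0464, 0.0472]), 0.0125)
side spacer (array([0.4512, 0.2505]), 0.0169, 95, array([0.4515, 0.2503]), array([0.0296, 0.03  ]), 0.0084)
side small (array([ 0.6227, -0.2668]), 0.0208, 47, array([ 0.6219, -0.2669]), array([0.0347, 0.0374]), 0.0088)
side cap (array([ 0.6232, -0.0148]), 0.0189, 106, array([ 0.6229, -0.0128]), array([0.032 , 0.0278]), 0.0185)
side knob (array([ 0.6245, -0.0159]), 0.0131, 42, array([ 0.6233, -0.0157]), array([0.0208, 0.0225]), 0.0264)
```

View pics/crops.png

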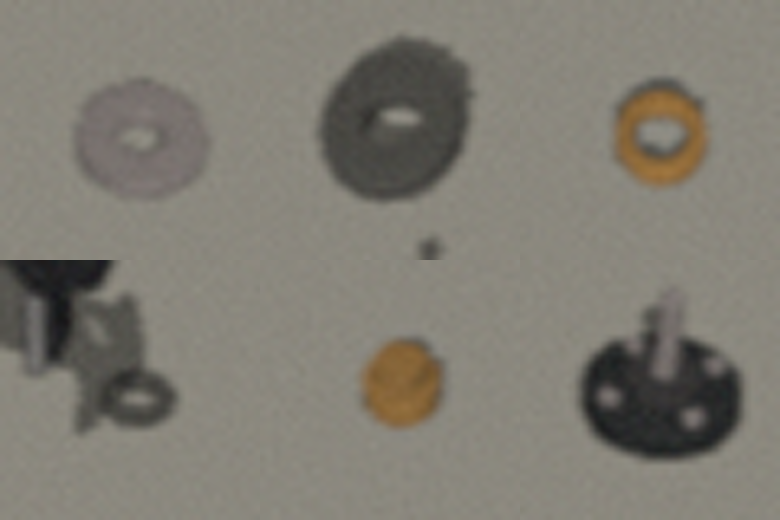

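Request:
play_rows --motion '[[-1,[-0.044,0.003,-0.02],0],[-1,[-0.088,0.007,-0.04],0],[-1,[-0.132,0.01,-0.06],0],[-1,[-0.176,0.013,-0.08],0],[-1,[-0.176,0.013,-0.1],0]]'

```text
time: 1.85
tool_pos: [0.4433, 0.0139, 0.0977]
tool_rot: [0.706, 0.0, 0.708, 0.0]
contact_force: [-0.2, -0.7, -0.1]
gripper_width: 0.998
```

```bash
python3 - <<'E'
from h import *
s=state();print(s["time"],s["tool_pos"],s["tool_rot"])
info=cam("wrist")
p,d=cams.grab_frame("wrist");cv2.imwrite("pics/w1.png",p[:,:,::-1])
P=cloud("wrist",d,info)
print(fit(P,(.449,.013),.005,.02,.035))
print(proj("wrist",s["tool_pos"]),proj("wrist",(.449,.013,.01)))
s=state();print(s["time"],s["tool_pos"],s["joint_vel"].round(3))
E
```

```text
1.85 [0.44330784 0.01389841 0.09766598] [7.05794757e-01 1.99923428e-05 7.08416306e-01 3.13466356e-04]
(array([0.4493, 0.0138]), 0.0289, 2578, array([0.4493, 0.0144]), array([0.0514, 0.0519]), 0.0097)
[254.0182105  218.99593103] [261.23442446 184.1627032 ]
1.9 [0.44362309 0.01375966 0.09517172] [ 0.002  0.053 -0.087  0.001  0.068  0.   ]
```

View pics/w1.png

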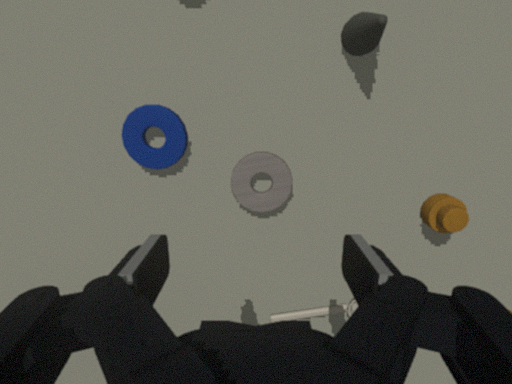

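Request:
play_rows --motion '[[-1,[0,0,0],0],[-1,[0,0,0],0]]'

```text
time: 2.1
tool_pos: [0.4506, 0.0128, 0.1023]
tool_rot: [0.708, -0.0, 0.706, -0.0]
contact_force: [1.3, -0.0, 0.3]
gripper_width: 0.998
```

Request:
play_rows --motion '[[-0.9,[0,0.001,-0.035],0],[-0.9,[0,0.001,-0.065],0],[-0.9,[0,0.001,-0.085],0],[-0.9,[0,0.001,-0.095],0],[-0.9,[0,0.001,-0.095],0]]'

```text
time: 2.6
tool_pos: [0.4494, 0.0139, 0.0054]
tool_rot: [0.707, 0.0, 0.708, 0.0]
contact_force: [0.4, -0.4, -0.6]
gripper_width: 0.953
```

Request:
play_rows --motion '[[-0.9,[0,0,-0.004],0],[-0.9,[0,0,-0.007],0],[-0.9,[0,0,-0.007],0]]'

```text
time: 2.9
tool_pos: [0.4496, 0.0139, -0.0008]
tool_rot: [0.707, -0.0, 0.707, -0.0]
contact_force: [0.5, -0.5, 0.9]
gripper_width: 0.948
```

Good tracking. Close.

Request:
play_rows --motion '[[1,[0,0,0],0],[1,[0,0,0],0],[1,[0,0,0],0],[1,[0,0,0],0],[1,[0,0,0],0]]'

```text
time: 3.4
tool_pos: [0.449, 0.014, -0.0013]
tool_rot: [0.707, -0.0, 0.707, -0.0]
contact_force: [-0.5, -0.4, 0.6]
gripper_width: 0.093
```

```bash
python3 - <<'E'
from h import *
s=state();print(s["time"],s["tool_pos"],s["gripper_width"])
p,d=cams.grab_frame("wrist");cv2.imwrite("pics/w2.png",p[:,:,::-1])
p,d=cams.grab_frame("side");cv2.imwrite("pics/s2.png",cv2.resize(p[170:300,200:370,::-1],None,fx=4,fy=4))
E
```

```text
3.4 [ 0.4489968   0.01399841 -0.00133925] 0.09333871780282375
```

View pics/w2.png

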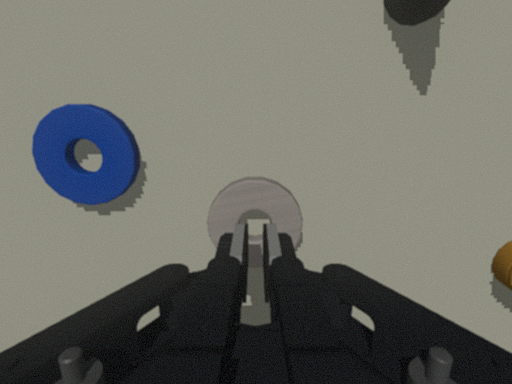

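View pics/s2.png

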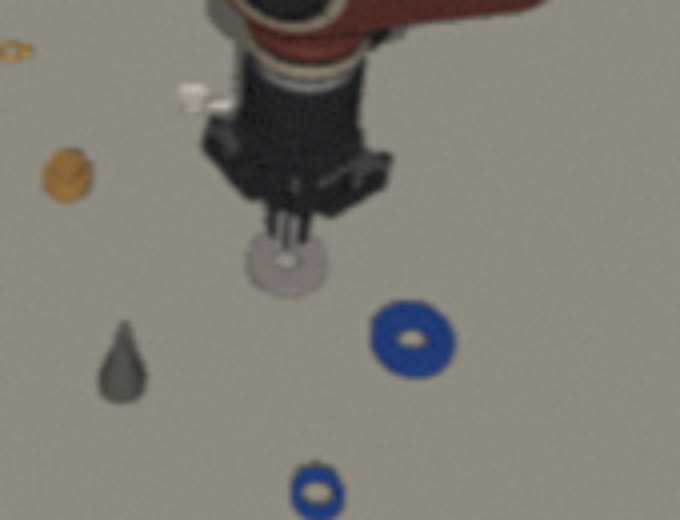

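```bash
python3 - <<'E'
from h import *
info=cam("wrist")
p,d=cams.grab_frame("wrist")
P=cloud("wrist",d,info)
print(fit(P,(.449,.03),.005,.013,.06))
print(P[185:340:8,255].round(4)); print(P[185:225:6,230].round(4))
for c in ["side","scene"]:
    p,d=cams.grab_frame(c);print(fit(cloud(c,d),(.449,.04),.005,.013,.06))
print(proj("wrist",state()["tool_pos"]))
E
```

```text
(array([0.4493, 0.0138]), 0.029, 4218, array([0.4492, 0.0201]), array([0.0524, 0.0421]), 0.0098)
[[ 4.493e-01  3.900e-02  1.110e-02]
 [ 4.493e-01  3.400e-02  1.050e-02]
 [ 4.493e-01  2.920e-02  1.060e-02]
 [ 4.493e-01  2.030e-02 -2.000e-04]
 [ 4.493e-01  1.490e-02 -4.000e-04]
 [ 4.493e-01  2.490e-02  3.590e-02]
 [ 4.493e-01  2.520e-02  4.620e-02]
 [ 4.493e-01  2.480e-02  5.360e-02]
 [ 4.493e-01  2.510e-02  6.170e-02]
 [ 4.493e-01  2.390e-02  6.620e-02]
 [ 4.493e-01  2.030e-02  6.630e-02]
 [ 4.493e-01  1.690e-02  6.670e-02]
 [ 4.493e-01  1.360e-02  6.740e-02]
 [ 4.493e-01  9.600e-03  6.700e-02]
 [ 4.493e-01  6.000e-03  6.740e-02]
 [ 4.492e-01 -5.080e-02 -1.000e-03]
 [ 4.492e-01 -5.700e-02 -6.000e-04]
 [ 4.492e-01 -6.260e-02  7.000e-04]
 [ 4.493e-01  2.430e-02  1.060e-01]
 [ 4.494e-01  2.440e-02  1.090e-01]]
[[0.4347 0.038  0.0076]
 [0.4348 0.035  0.0096]
 [0.4347 0.0315 0.0103]
 [0.4347 0.028  0.0108]
 [0.4345 0.024  0.0099]
 [0.4345 0.0203 0.0102]
 [0.4344 0.0166 0.0103]]
(array([0.4496, 0.0133]), 0.0299, 201, array([0.4494, 0.0169]), array([0.0518, 0.048 ]), 0.0082)
(array([0.4499, 0.0391]), 0.055, 306, array([0.4488, 0.0133]), array([0.0533, 0.0515]), 0.0112)
[254.57893413 217.75931844]
```

```bash
python3 - <<'E'
from h import *
s=state();print(s["time"],s["tool_pos"],s["gripper_width"],s["contact_force"])
info=cam("wrist")
p,d=cams.grab_frame("wrist")
P=cloud("wrist",d,info)
print(P[212:250:3,240].round(4)); print(P[212:250:3,232].round(4))
cv2.imwrite("pics/w3.png",cv2.resize(p[170:280,190:330,::-1],None,fx=5,fy=5))
E
```

```text
3.65 [ 0.44898808  0.01399024 -0.00138774] 0.003931236803100872 [ 1.18196461 -0.39217031  0.08803928]
[[ 4.404e-01  2.190e-02  9.300e-03]
 [ 4.404e-01  2.010e-02  9.600e-03]
 [ 4.397e-01  1.400e-02 -1.000e-03]
 [ 4.398e-01  1.220e-02 -3.000e-04]
 [ 4.397e-01  1.020e-02 -2.000e-04]
 [ 4.400e-01  1.020e-02  4.600e-03]
 [ 4.401e-01  9.700e-03  7.900e-03]
 [ 4.417e-01  2.100e-02  3.690e-02]
 [ 4.419e-01  2.100e-02  4.040e-02]
 [ 4.421e-01  2.120e-02  4.420e-02]
 [ 4.422e-01  2.050e-02  4.600e-02]
 [ 4.424e-01  2.090e-02  4.980e-02]
 [ 4.430e-01  2.480e-02  6.020e-02]]
[[0.4358 0.0226 0.0112]
 [0.4356 0.0203 0.01  ]
 [0.4357 0.0188 0.0112]
 [0.4355 0.0163 0.0096]
 [0.4355 0.0144 0.0098]
 [0.4355 0.0127 0.0103]
 [0.4355 0.0109 0.0105]
 [0.4377 0.0207 0.0362]
 [0.438  0.0212 0.0408]
 [0.4383 0.0213 0.0443]
 [0.4384 0.0202 0.0454]
 [0.4387 0.021  0.05  ]
 [0.4389 0.0209 0.0528]]
```

View pics/w3.png

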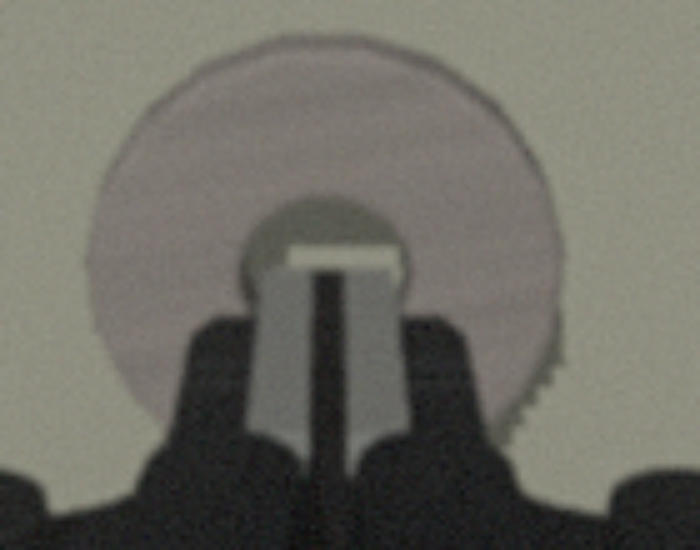

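```bash
python3 - <<'E'
from h import *
for c in ["side","scene"]:
    p,d=cams.grab_frame(c);P=cloud(c,d)
    u,v=proj(c,(.449,.014,.0)).astype(int);print(c,u,v,proj(c,(.449,.014,.033)))
    x0,y0=max(u-50,0),max(v-60,0)
    cv2.imwrite(f"pics/{c}3.png",cv2.resize(p[y0:y0+90,x0:x0+100,::-1],None,fx=6,fy=6,interpolation=cv2.INTER_CUBIC));print(x0,y0)
    m=(abs(P[...,0]-.449)<.04)&(abs(P[...,1]-.014)<.02)&(P[...,2]>.014)&(P[...,2]<.1)
    q=P[m];print(len(q));
    for z in np.arange(.012,.09,.006):
        k=q[(q[:,2]>=z)&(q[:,2]<z+.006)]
        if len(k):print(z.round(3),len(k),k.min(0).round(3),k.max(0).round(3))
E
```

```text
side 270 236 [271.50200381 228.769052  ]
220 176
311
0.03 7 [0.443 0.02  0.031] [0.46  0.024 0.036]
0.036 12 [0.438 0.019 0.037] [0.461 0.024 0.042]
0.042 14 [0.436 0.018 0.042] [0.461 0.024 0.048]
0.048 13 [0.436 0.019 0.048] [0.459 0.026 0.054]
0.054 15 [0.437 0.018 0.054] [0.462 0.025 0.06 ]
0.06 14 [0.437 0.014 0.06 ] [0.461 0.026 0.066]
0.066 17 [0.435 0.006 0.066] [0.468 0.026 0.072]
0.072 33 [0.42  0.003 0.072] [0.484 0.027 0.078]
0.078 68 [0.416 0.005 0.078] [0.483 0.028 0.084]
0.084 61 [0.411 0.002 0.084] [0.487 0.027 0.09 ]
scene 309 218 [311.36450094 209.20570785]
259 158
334
0.03 7 [0.443 0.016 0.032] [0.454 0.023 0.036]
0.036 11 [0.443 0.018 0.036] [0.459 0.023 0.041]
0.042 26 [0.435 0.006 0.042] [0.462 0.023 0.048]
0.048 25 [0.436 0.006 0.048] [0.462 0.024 0.054]
0.054 16 [0.435 0.014 0.054] [0.462 0.024 0.06 ]
0.06 19 [0.442 0.015 0.06 ] [0.461 0.024 0.066]
0.066 12 [0.441 0.019 0.067] [0.463 0.024 0.072]
0.072 27 [0.419 0.018 0.072] [0.476 0.026 0.078]
0.078 53 [ 0.414 -0.001  0.078] [0.48  0.026 0.084]
0.084 65 [0.409 0.001 0.084] [0.485 0.025 0.09 ]
```

View pics/side3.png

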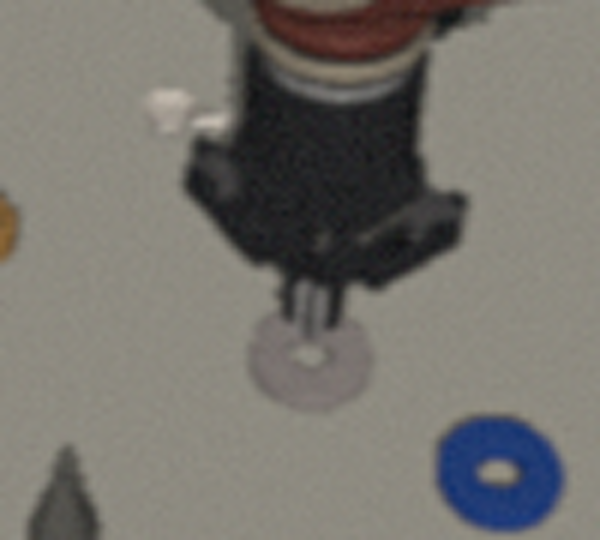

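View pics/scene3.png

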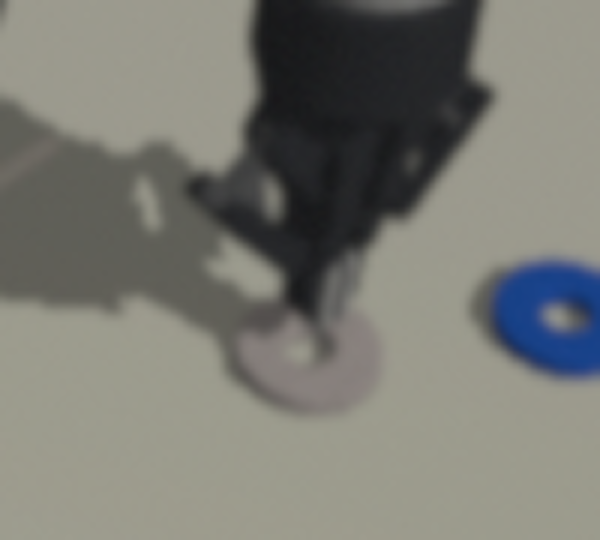

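The cameras all agree that the shut tips are about 32 mm above the reported TCP, so the flange hasn't been touched. I'll open and go lower, keeping an eye on the force.

Request:
play_rows --motion '[[-0.8,[0,0,0],0],[-0.8,[0,0,0],0],[-0.8,[0,0,0],0],[-0.8,[0,0,0],0],[-0.8,[0,0,0],0]]'

```text
time: 4.3
tool_pos: [0.449, 0.014, -0.0014]
tool_rot: [0.707, 0.0, 0.707, 0.0]
contact_force: [0.4, 0.1, 0.7]
gripper_width: 0.85
```

Request:
play_rows --motion '[[-0.8,[0,0,-0.01],0],[-0.8,[0,0,-0.018],0],[-0.8,[0,0,-0.024],0],[-0.8,[0,0,-0.028],0],[-0.8,[0,0,-0.028],0]]'

```text
time: 4.8
tool_pos: [0.4481, 0.0141, -0.0305]
tool_rot: [0.706, 0.0, 0.708, 0.0]
contact_force: [-0.7, -0.4, 0.3]
gripper_width: 0.9
```

```bash
cat > tips.py <<'E'
from h import *
s=state();print(s["time"],s["tool_pos"].round(4),s["gripper_width"],s["contact_force"].round(2))
tx,ty,_=s["tool_pos"]
for c in ["side","scene"]:
    p,d=cams.grab_frame(c);P=cloud(c,d)
    m=(abs(P[...,0]-tx)<.065)&(abs(P[...,0]-tx)>.034)&(abs(P[...,1]-ty)<.02)&(P[...,2]>.003)&(P[...,2]<.04)
    q=P[m]
    for sg in (1,-1):
        k=q[(q[:,0]-tx)*sg>0]
        if len(k): print(c,sg,len(k),np.sort(k[:,2])[:6].round(4))
E
python3 tips.py
```

```text
4.8 [ 0.4481  0.0141 -0.0305] 0.8996854725544894 [-0.68 -0.45  0.32]
side 1 36 [0.0099 0.0109 0.0125 0.0169 0.017  0.0174]
side -1 31 [0.012  0.0135 0.0154 0.0166 0.0168 0.0177]
scene 1 77 [0.003  0.0031 0.0031 0.0031 0.0031 0.0032]
scene -1 87 [0.0032 0.0032 0.0033 0.0033 0.0033 0.0033]
```

Request:
play_rows --motion '[[-0.6,[0,0,-0.003],0],[-0.6,[0,0,-0.003],0],[-0.6,[0,0,-0.004],0],[-0.6,[0,0,-0.004],0]]'

```text
time: 5.3
tool_pos: [0.449, 0.014, -0.0334]
tool_rot: [0.707, -0.0, 0.707, 0.0]
contact_force: [0.2, -0.0, 0.1]
gripper_width: 0.801
```

```bash
python3 tips.py
```

```text
5.3 [ 0.449   0.014  -0.0334] 0.8010964660293801 [ 0.17 -0.01  0.07]
side 1 47 [0.0036 0.0085 0.0093 0.0116 0.0116 0.0117]
side -1 35 [0.0083 0.0094 0.011  0.0122 0.0125 0.0146]
scene 1 83 [0.003  0.0031 0.0031 0.0031 0.0032 0.0033]
scene -1 104 [0.003  0.003  0.0032 0.0032 0.0033 0.0036]
```

Request:
play_rows --motion '[[1,[0,0,0],0],[1,[0,0,0],0],[1,[0,0,0],0],[1,[0,0,0],0]]'

```text
time: 5.8
tool_pos: [0.4491, 0.014, -0.0324]
tool_rot: [0.707, -0.0, 0.707, 0.0]
contact_force: [-3.2, 1.0, 6.7]
gripper_width: 0.645
```

Request:
play_rows --motion '[[1,[0,0,0.01],0],[1,[0,0,0.03],0],[1,[0,0,0.06],0],[1,[0,0,0.1],0],[1,[0,0,0.14],0]]'

```text
time: 6.3
tool_pos: [0.448, 0.0141, 0.1075]
tool_rot: [0.707, 0.0, 0.708, 0.0]
contact_force: [0.5, -0.1, -1.2]
gripper_width: 0.644
```

```bash
cat > held.py <<'E'
from h import *
import sys
s=state();print(s["time"],s["tool_pos"].round(4),s["gripper_width"],s["contact_force"].round(2))
info=cam("wrist")
p,d=cams.grab_frame("wrist");cv2.imwrite(f"pics/{sys.argv[1]}.png",p[:,:,::-1])
P=cloud("wrist",d,info);tx,ty,tz=s["tool_pos"]
print("held rel", fit(P-np.array([tx,ty,tz]),(0,0.0),float(sys.argv[2]),float(sys.argv[3]),float(sys.argv[4])))
E
python3 held.py w4 0.025 0.05 0.035
```

```text
6.3 [0.448  0.0141 0.1075] 0.644317966714525 [ 0.52 -0.08 -1.21]
held rel (array([0.    , 0.0043]), 0.034, 9317, array([0.0006, 0.001 ]), array([0.0549, 0.0522]), 0.0422)
```

View pics/w4.png

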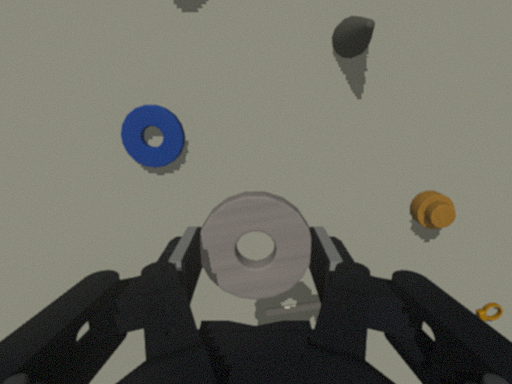

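Request:
play_rows --motion '[[1,[0.003,-0.04,0.01],0],[1,[0.006,-0.088,0.01],0],[1,[0.008,-0.136,0.01],0],[1,[0.01,-0.184,0.01],0],[1,[0.013,-0.232,0.01],0]]'

```text
time: 6.85
tool_pos: [0.4616, -0.2198, 0.1166]
tool_rot: [0.707, 0.0, 0.707, -0.0]
contact_force: [1.1, 0.2, -1.4]
gripper_width: 0.637
```

Request:
play_rows --motion '[[1,[0,-0.045,0],0],[1,[0,-0.085,0],0],[1,[0,-0.116,0],0],[1,[0,-0.116,0],0],[1,[0,-0.116,0],0]]'

```text
time: 7.35
tool_pos: [0.4616, -0.3341, 0.1161]
tool_rot: [0.707, 0.001, 0.707, -0.0]
contact_force: [-0.1, -0.1, -1.6]
gripper_width: 0.641
```

```bash
python3 held.py w5 0.025 0.05 0.035; python3 - <<'E'
from h import *
s=state();print(s["time"],s["tool_pos"].round(4))
info=cam("wrist")
p,d=cams.grab_frame("wrist");P=cloud("wrist",d,info)
for z in [(.011,.019,.05),(.021,.027,.03),(.035,.06,.02),(.072,.085,.02)]: print(fit(P,(.462,-.254),*z))
E
```

```text
7.35 [ 0.4616 -0.3341  0.1161] 0.6413584968373932 [-0.06 -0.06 -1.55]
held rel (array([0.    , 0.0047]), 0.0339, 9327, array([0.0006, 0.0009]), array([0.0549, 0.0522]), 0.0421)
7.4 [ 0.4616 -0.3333  0.1161]
(array([ 0.4624, -0.2538]), 0.0421, 5166, array([ 0.4624, -0.2537]), array([0.0759, 0.0762]), 0.0158)
(array([ 0.4601, -0.2555]), 0.0289, 1343, array([ 0.4623, -0.2537]), array([0.0341, 0.0345]), 0.0238)
None
(array([ 0.4626, -0.2538]), 0.0053, 165, array([ 0.4623, -0.2538]), array([0.0087, 0.0088]), 0.0753)
```

View pics/w5.png

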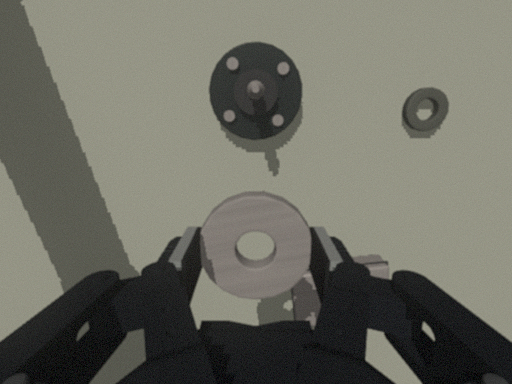

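Request:
play_rows --motion '[[1,[0,0.04,0],0],[1,[0,0.08,0],0],[1,[0,0.08,-0.02],0],[1,[0,0.08,-0.045],0],[1,[0,0.08,-0.06],0]]'

```text
time: 7.95
tool_pos: [0.4612, -0.2517, 0.0549]
tool_rot: [0.707, -0.0, 0.708, 0.001]
contact_force: [-0.6, -0.2, -2.4]
gripper_width: 0.642
```

Request:
play_rows --motion '[[1,[0,0,-0.02],0],[1,[0,0,-0.038],0],[1,[0,0,-0.052],0],[1,[0,0,-0.06],0],[1,[0,0,-0.06],0]]'

```text
time: 8.45
tool_pos: [0.4612, -0.2532, -0.0046]
tool_rot: [0.706, 0.0, 0.708, 0.001]
contact_force: [1.0, -0.0, -2.0]
gripper_width: 0.641
```

Request:
play_rows --motion '[[1,[0,0,-0.003],0],[1,[0,0,-0.006],0],[1,[0,0,-0.006],0],[1,[0,0,-0.006],0]]'

```text
time: 8.85
tool_pos: [0.4629, -0.2547, -0.0084]
tool_rot: [0.708, -0.0, 0.706, -0.0]
contact_force: [0.5, -1.6, 1.9]
gripper_width: 0.638
```

Request:
play_rows --motion '[[-0.2,[0,0,0],0],[-0.6,[0,0,0],0],[-0.6,[0,0,0],0],[-0.6,[0,0,0],0],[-0.6,[0,0,0.01],0]]'

```text
time: 9.35
tool_pos: [0.4606, -0.253, -0.0008]
tool_rot: [0.706, 0.001, 0.708, 0.001]
contact_force: [0.2, 1.0, -0.9]
gripper_width: 0.797
```

Request:
play_rows --motion '[[-0.6,[0,0,0.03],0],[-0.6,[0,0,0.07],0],[-0.6,[0,-0.02,0.11],0],[-0.6,[0,-0.06,0.11],0],[-0.6,[0,-0.08,0.11],0]]'

```text
time: 9.85
tool_pos: [0.4631, -0.337, 0.1139]
tool_rot: [0.708, -0.001, 0.706, -0.002]
contact_force: [0.7, 1.3, -0.2]
gripper_width: 0.798
```

```bash
cat > stack.py <<'E'
from h import *
import sys
s=state();print(s["time"],s["tool_pos"].round(4))
info=cam("wrist")
p,d=cams.grab_frame("wrist");P=cloud("wrist",d,info);cv2.imwrite(f"pics/{sys.argv[1]}.png",p[:,:,::-1])
z=float(sys.argv[2])
print("top",fit(P,(.4624,-.2538),z-.004,z+.004,.04))
print("tip",fit(P,(.4624,-.2538),.072,.085,.02))
E
python3 stack.py w6 0.034
python3 - <<'E'
from h import *
info=cam("wrist")
p,d=cams.grab_frame("wrist");P=cloud("wrist",d,info)
print("small",fit(P,(.6215,-.268),.006,.014,.035))
E
```

```text
9.85 [ 0.4631 -0.337   0.1139]
top (array([ 0.4633, -0.255 ]), 0.0289, 3508, array([ 0.4632, -0.2549]), array([0.0516, 0.0514]), 0.0338)
tip (array([ 0.4622, -0.2545]), 0.0051, 172, array([ 0.4625, -0.2536]), array([0.009 , 0.0092]), 0.0754)
small (array([ 0.6214, -0.2688]), 0.0205, 1245, array([ 0.6207, -0.2683]), array([0.0363, 0.0357]), 0.0095)
```

View pics/w6.png

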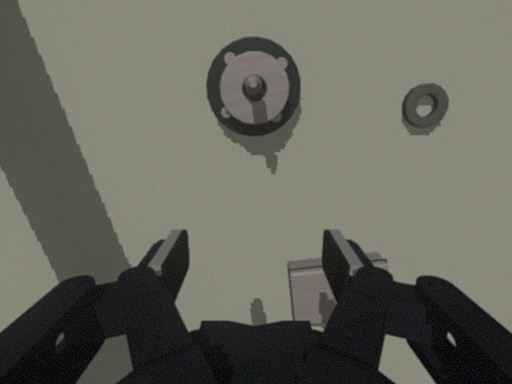

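Request:
play_rows --motion '[[-0.6,[0.01,0.045,0.01],0],[-0.6,[0.02,0.09,0.01],0],[-0.6,[0.03,0.138,0.01],0],[-0.6,[0.04,0.186,0.01],0],[-0.6,[0.05,0.234,0.01],0]]'

```text
time: 10.45
tool_pos: [0.5106, -0.0968, 0.1191]
tool_rot: [0.706, 0.001, 0.708, 0.001]
contact_force: [0.5, -0.6, 0.5]
gripper_width: 0.797
```

Request:
play_rows --motion '[[-0.6,[0.01,0.047,0],0],[-0.6,[0.02,0.095,0],0],[-0.6,[0.03,0.142,0],0],[-0.6,[0.04,0.19,0],0],[-0.6,[0.05,0.237,0],0]]'

```text
time: 10.95
tool_pos: [0.5601, 0.1399, 0.1191]
tool_rot: [0.706, -0.0, 0.708, 0.0]
contact_force: [0.1, -0.7, -0.2]
gripper_width: 0.801
```

Request:
play_rows --motion '[[-0.6,[0.015,0.045,0],0],[-0.6,[0.03,0.09,0],0],[-0.6,[0.04,0.13,0],0],[-0.6,[0.046,0.16,-0.01],0],[-0.6,[0.046,0.16,-0.02],0]]'

```text
time: 11.45
tool_pos: [0.6064, 0.3011, 0.0991]
tool_rot: [0.706, -0.001, 0.708, 0.002]
contact_force: [0.1, 0.1, 0.0]
gripper_width: 0.805
```

```bash
cat > obj.py <<'E'
from h import *
import sys
n,x,y,a,b,r=sys.argv[1],*map(float,sys.argv[2:])
s=state();info=cam("wrist")
p,d=cams.grab_frame("wrist");P=cloud("wrist",d,info);cv2.imwrite(f"pics/{n}.png",p[:,:,::-1])
print(s["time"],s["tool_pos"].round(4),fit(P,(x,y),a,b,r))
E
python3 obj.py w7 .608 .297 .009 .02 .035
```

```text
11.45 [0.6064 0.3011 0.0991] (array([0.6087, 0.2984]), 0.0259, 2029, array([0.6086, 0.2989]), array([0.0465, 0.0461]), 0.0137)
```

View pics/w7.png

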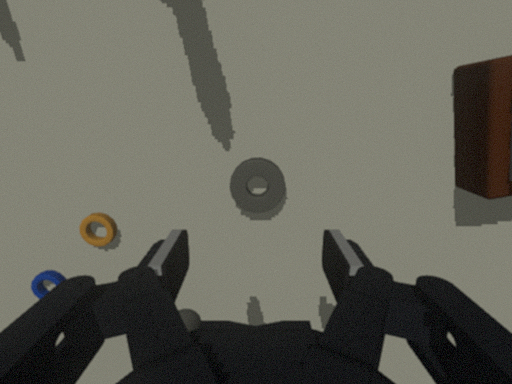

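Request:
play_rows --motion '[[-0.6,[0.0,0.001,-0.04],0],[-0.6,[0.0,0.001,-0.08],0],[-0.6,[0,0.001,-0.108],0],[-0.6,[0,0.001,-0.12],0],[-0.6,[0,0.001,-0.12],0]]'

```text
time: 12.0
tool_pos: [0.6053, 0.2964, -0.0223]
tool_rot: [0.705, -0.0, 0.709, -0.001]
contact_force: [0.2, 0.1, 0.0]
gripper_width: 0.793
```

Request:
play_rows --motion '[[-0.6,[0,0,-0.006],0],[-0.6,[0,0,-0.012],0],[-0.6,[0,0,-0.013],0],[-0.6,[0,0,-0.013],0]]'

```text
time: 12.4
tool_pos: [0.6084, 0.2981, -0.0317]
tool_rot: [0.707, 0.0, 0.707, 0.0]
contact_force: [-0.1, 0.8, 0.0]
gripper_width: 0.797
```

Request:
play_rows --motion '[[1,[0,0,0],0],[1,[0,0,0],0],[1,[0,0,0],0],[1,[0,0,0],0],[1,[0,0,0],0]]'

```text
time: 12.9
tool_pos: [0.609, 0.2984, -0.0309]
tool_rot: [0.708, 0.0, 0.706, 0.0]
contact_force: [-0.4, -0.2, 5.3]
gripper_width: 0.584
```

Request:
play_rows --motion '[[1,[0,0,0.01],0],[1,[0,0,0.03],0],[1,[0,0,0.06],0],[1,[0,0,0.1],0],[1,[0,0,0.14],0]]'

```text
time: 13.4
tool_pos: [0.607, 0.2976, 0.1081]
tool_rot: [0.706, -0.0, 0.708, -0.0]
contact_force: [0.7, 0.2, -1.1]
gripper_width: 0.582
```

```bash
python3 held.py w8 0.035 0.055 0.032
```

```text
13.4 [0.607  0.2976 0.1081] 0.5817290088350245 [ 0.66  0.17 -1.12]
held rel (array([-0.    ,  0.0049]), 0.0307, 8109, array([0.0003, 0.0014]), array([0.0507, 0.0468]), 0.0446)
```

View pics/w8.png

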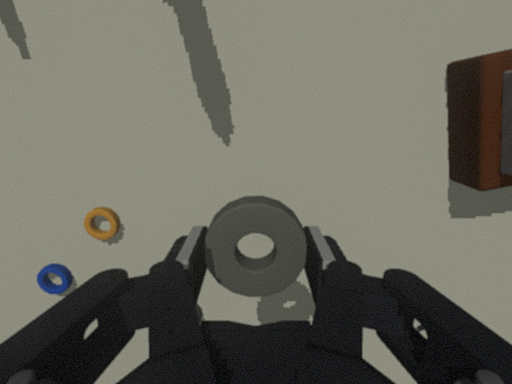

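Request:
play_rows --motion '[[1,[-0.01,-0.04,0.01],0],[1,[-0.022,-0.085,0.01],0],[1,[-0.034,-0.13,0.01],0],[1,[-0.046,-0.175,0.01],0],[1,[-0.058,-0.22,0.01],0]]'

```text
time: 13.95
tool_pos: [0.5489, 0.0765, 0.1174]
tool_rot: [0.707, -0.0, 0.707, 0.0]
contact_force: [0.4, -1.2, -0.6]
gripper_width: 0.583
```

Request:
play_rows --motion '[[1,[-0.012,-0.045,0],0],[1,[-0.024,-0.09,0],0],[1,[-0.036,-0.135,0],0],[1,[-0.048,-0.18,0],0],[1,[-0.06,-0.225,0],0]]'

```text
time: 14.45
tool_pos: [0.4889, -0.1485, 0.1176]
tool_rot: [0.707, -0.0, 0.707, 0.0]
contact_force: [0.8, -0.8, 0.5]
gripper_width: 0.58
```

Request:
play_rows --motion '[[1,[-0.012,-0.04,0],0],[1,[-0.02,-0.075,0],0],[1,[-0.028,-0.1075,0],0],[1,[-0.028,-0.1075,0],0],[1,[-0.028,-0.1075,0],0]]'

```text
time: 14.95
tool_pos: [0.4615, -0.2546, 0.1173]
tool_rot: [0.707, 0.001, 0.707, -0.0]
contact_force: [-0.8, 0.6, -0.9]
gripper_width: 0.576
```

```bash
python3 held.py w9 0.035 0.055 0.032
```

```text
14.95 [ 0.4615 -0.2546  0.1173] 0.5762011940744107 [-0.75  0.61 -0.89]
held rel (array([0.    , 0.0046]), 0.0308, 8122, array([0.0002, 0.0013]), array([0.0507, 0.047 ]), 0.0447)
```

View pics/w9.png

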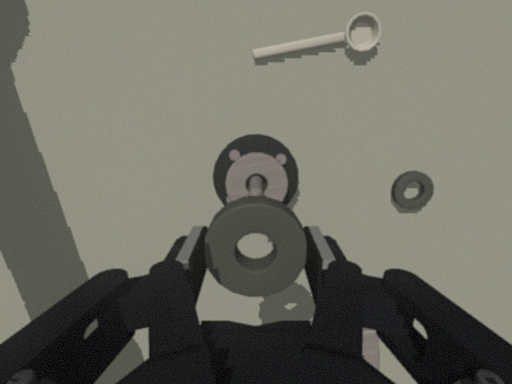

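Request:
play_rows --motion '[[1,[0.0,0,-0.02],0],[1,[0.0,0,-0.045],0],[1,[0,0,-0.065],0],[1,[0,0,-0.08],0],[1,[0,0,-0.095],0]]'

```text
time: 15.5
tool_pos: [0.4623, -0.2535, 0.0218]
tool_rot: [0.707, -0.001, 0.707, 0.001]
contact_force: [0.5, 0.5, -0.6]
gripper_width: 0.582
```

Request:
play_rows --motion '[[1,[0,0,-0.008],0],[1,[0,0,-0.013],0],[1,[0,0,-0.017],0],[1,[0,0,-0.018],0],[1,[0,0,-0.018],0]]'

```text
time: 16.0
tool_pos: [0.4623, -0.2548, 0.005]
tool_rot: [0.707, -0.0, 0.707, -0.0]
contact_force: [-1.3, -0.3, -1.1]
gripper_width: 0.578
```

Request:
play_rows --motion '[[1,[0,0,-0.001],0],[1,[0,0,-0.002],0],[1,[0,0,-0.0025],0],[1,[0,0,-0.0025],0]]'

```text
time: 16.4
tool_pos: [0.4623, -0.2548, 0.003]
tool_rot: [0.707, -0.0, 0.707, -0.0]
contact_force: [-2.9, 0.8, 5.3]
gripper_width: 0.584
```

Contact made; release and retreat to inspect. After that I'll head for the spacer.

Request:
play_rows --motion '[[-0.1,[0,0,0],0],[-0.5,[0,0,0],0],[-0.5,[0,0,0],0],[-0.5,[0,0,0],0],[-0.5,[0,0,0.01],0]]'

```text
time: 16.9
tool_pos: [0.4607, -0.2535, 0.0107]
tool_rot: [0.706, 0.001, 0.708, 0.001]
contact_force: [-0.5, 0.2, 0.1]
gripper_width: 0.751
```

Request:
play_rows --motion '[[-0.5,[0,0,0.03],0],[-0.5,[0,0,0.07],0],[-0.5,[0,-0.01,0.105],0],[-0.5,[0,-0.04,0.105],0],[-0.5,[0,-0.04,0.105],0]]'

```text
time: 17.4
tool_pos: [0.4631, -0.2977, 0.1202]
tool_rot: [0.708, -0.001, 0.706, -0.002]
contact_force: [-0.4, 0.2, 0.1]
gripper_width: 0.752
```

```bash
python3 stack.py w10 0.048
```

```text
17.4 [ 0.4631 -0.2977  0.1202]
top (array([ 0.4629, -0.255 ]), 0.0259, 2534, array([ 0.4629, -0.2544]), array([0.0464, 0.0462]), 0.0477)
tip (array([ 0.4625, -0.2538]), 0.0051, 144, array([ 0.4625, -0.2535]), array([0.0085, 0.009 ]), 0.0752)
```

View pics/w10.png

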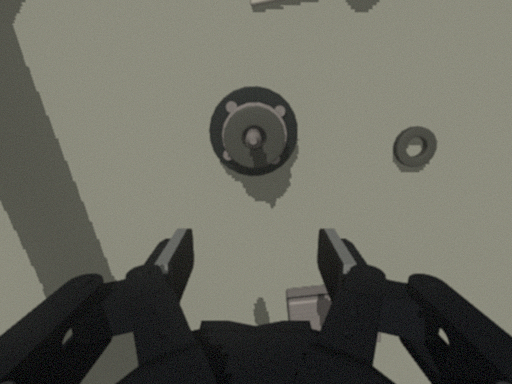

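Request:
play_rows --motion '[[-0.5,[0,0.045,0],0],[-0.5,[0,0.093,0],0],[-0.5,[0,0.141,0],0],[-0.5,[0,0.189,0],0],[-0.5,[-0.003,0.237,0],0]]'

```text
time: 17.95
tool_pos: [0.4578, -0.0549, 0.1164]
tool_rot: [0.707, 0.0, 0.708, 0.0]
contact_force: [1.6, 0.9, 0.6]
gripper_width: 0.749
```

Request:
play_rows --motion '[[-0.5,[0,0.048,0],0],[-0.5,[0,0.096,0],0],[-0.5,[0,0.144,0],0],[-0.5,[-0.005,0.192,0],0],[-0.5,[-0.0085,0.24,0],0]]'

```text
time: 18.45
tool_pos: [0.4487, 0.1848, 0.1165]
tool_rot: [0.707, -0.0, 0.708, 0.0]
contact_force: [1.0, -0.5, -0.6]
gripper_width: 0.752
```

Request:
play_rows --motion '[[-0.5,[0,0.04,0],0],[-0.5,[0,0.0675,-0.01],0],[-0.5,[0,0.0675,-0.0175],0],[-0.5,[0,0.0675,-0.0175],0],[-0.5,[0,0.0675,-0.0175],0]]'

```text
time: 18.95
tool_pos: [0.4498, 0.2491, 0.0989]
tool_rot: [0.707, -0.0, 0.708, -0.001]
contact_force: [-1.1, -0.1, 0.1]
gripper_width: 0.748
```

```bash
python3 obj.py w11 .4505 .25 .006 .015 .025
```

```text
18.95 [0.4498 0.2491 0.0989] (array([0.451 , 0.2513]), 0.017, 661, array([0.4512, 0.2517]), array([0.0306, 0.0306]), 0.0095)
```

View pics/w11.png

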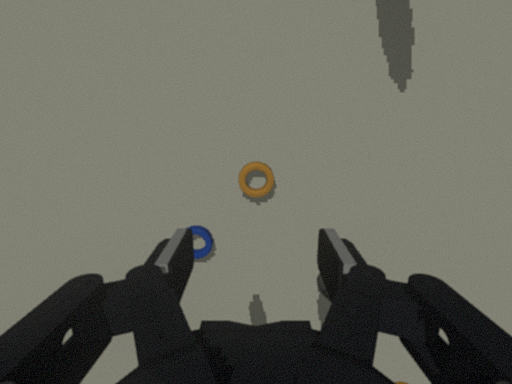

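Request:
play_rows --motion '[[-0.3,[0.0,0.001,-0.04],0],[-0.3,[0.0,0.001,-0.08],0],[-0.3,[0,0.001,-0.106],0],[-0.3,[0,0.001,-0.118],0],[-0.3,[0,0.001,-0.118],0]]'

```text
time: 19.5
tool_pos: [0.4495, 0.2498, -0.0197]
tool_rot: [0.706, 0.0, 0.708, -0.001]
contact_force: [-0.3, 1.2, 0.2]
gripper_width: 0.649
```

Request:
play_rows --motion '[[-0.3,[0,0,-0.005],0],[-0.3,[0,0,-0.01],0],[-0.3,[0,0,-0.01],0]]'

```text
time: 19.8
tool_pos: [0.4511, 0.2512, -0.0278]
tool_rot: [0.708, 0.0, 0.707, 0.0]
contact_force: [-0.2, -1.3, 0.0]
gripper_width: 0.653
```

Request:
play_rows --motion '[[1,[0,0,0],0],[1,[0,0,0],0],[1,[0,0,0],0],[1,[0,0,0],0],[1,[0,0,0],0]]'

```text
time: 20.3
tool_pos: [0.4512, 0.2513, -0.0271]
tool_rot: [0.708, 0.0, 0.707, 0.0]
contact_force: [-1.8, -1.0, 5.9]
gripper_width: 0.352
```

Request:
play_rows --motion '[[1,[0,0,0.01],0],[1,[0,0,0.03],0],[1,[0,0,0.06],0],[1,[0,0,0.1],0],[1,[0,0,0.14],0]]'

```text
time: 20.8
tool_pos: [0.4499, 0.2508, 0.113]
tool_rot: [0.707, -0.0, 0.707, -0.0]
contact_force: [1.1, 0.0, -0.4]
gripper_width: 0.351
```

```bash
python3 held.py w12 0.03 0.05 0.025
```

```text
20.8 [0.4499 0.2508 0.113 ] 0.35108406817145177 [ 1.05  0.05 -0.36]
held rel (array([-0.    ,  0.0069]), 0.0241, 2896, array([0.0001, 0.0008]), array([0.0406, 0.0305]), 0.0368)
```

View pics/w12.png

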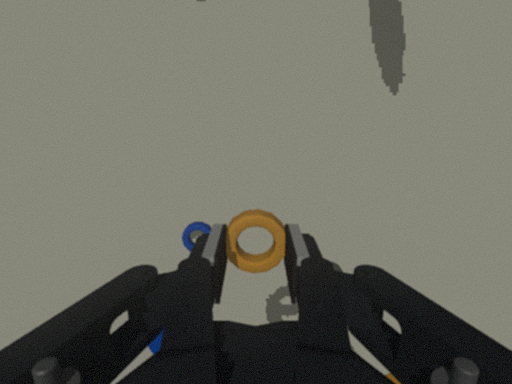

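Request:
play_rows --motion '[[1,[0.001,-0.04,0.005],0],[1,[0.002,-0.086,0.005],0],[1,[0.003,-0.132,0.005],0],[1,[0.004,-0.178,0.005],0],[1,[0.005,-0.224,0.005],0]]'

```text
time: 21.35
tool_pos: [0.4553, 0.0254, 0.1171]
tool_rot: [0.708, -0.0, 0.707, 0.0]
contact_force: [0.7, -0.4, -0.9]
gripper_width: 0.35
```

Request:
play_rows --motion '[[1,[0.001,-0.046,0],0],[1,[0.003,-0.092,0],0],[1,[0.005,-0.138,0],0],[1,[0.0065,-0.184,0],0],[1,[0.0065,-0.23,0],0]]'

```text
time: 21.85
tool_pos: [0.4618, -0.205, 0.1171]
tool_rot: [0.708, -0.0, 0.707, -0.0]
contact_force: [1.5, 0.9, 0.2]
gripper_width: 0.357
```

Request:
play_rows --motion '[[1,[0,-0.03,0],0],[1,[0,-0.052,0],0],[1,[0,-0.052,0],0],[1,[0,-0.052,-0.01],0],[1,[0,-0.052,-0.02],0]]'

```text
time: 22.35
tool_pos: [0.462, -0.2541, 0.0959]
tool_rot: [0.707, -0.0, 0.707, 0.0]
contact_force: [0.8, 0.1, -0.9]
gripper_width: 0.353
```

```bash
python3 held.py w13 0.034 0.05 0.018
```

```text
22.35 [ 0.462  -0.2541  0.0959] 0.35274591592671334 [ 0.75  0.07 -0.91]
held rel (array([0., 0.]), 0.018, 2196, array([0.0005, 0.0005]), array([0.0302, 0.0304]), 0.0368)
```

View pics/w13.png

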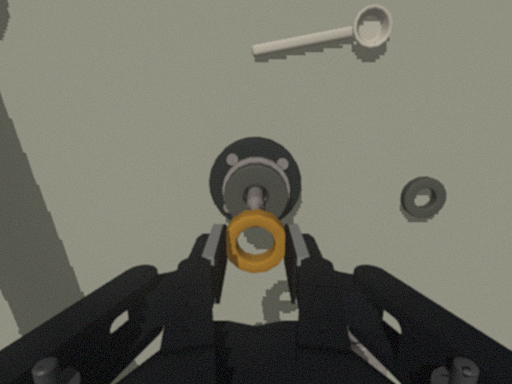

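Request:
play_rows --motion '[[1,[0.0,0,-0.015],0],[1,[0.0,0,-0.035],0],[1,[0,0,-0.053],0],[1,[0,0,-0.065],0],[1,[0,0,-0.071],0]]'

```text
time: 22.9
tool_pos: [0.461, -0.2538, 0.0235]
tool_rot: [0.706, 0.0, 0.708, 0.001]
contact_force: [-0.4, -0.6, -0.3]
gripper_width: 0.354
```

Request:
play_rows --motion '[[1,[0,0,-0.002],0],[1,[0,0,-0.004],0],[1,[0,0,-0.0055],0],[1,[0,0,-0.0055],0],[1,[0,0,-0.0055],0]]'

```text
time: 23.4
tool_pos: [0.4626, -0.2554, 0.0209]
tool_rot: [0.708, -0.0, 0.707, -0.0]
contact_force: [-0.8, 0.2, 1.1]
gripper_width: 0.354
```

Request:
play_rows --motion '[[1,[0,0,-0.0005],0],[0.2,[0,0,-0.0005],0],[-0.2,[0,0,-0.0005],0],[-0.2,[0,0,-0.0005],0],[-0.2,[0,0,-0.0005],0]]'

```text
time: 23.9
tool_pos: [0.4617, -0.2548, 0.0192]
tool_rot: [0.707, 0.0, 0.707, 0.0]
contact_force: [-0.0, -0.2, 0.4]
gripper_width: 0.599
```

Request:
play_rows --motion '[[-0.2,[0,0,0.01],0],[-0.2,[0,0,0.04],0],[-0.2,[0,-0.0,0.08],0],[-0.2,[0,-0.04,0.08],0],[-0.2,[0,-0.04,0.08],0]]'

```text
time: 24.4
tool_pos: [0.4634, -0.2989, 0.1031]
tool_rot: [0.709, -0.001, 0.706, -0.003]
contact_force: [0.3, 0.1, -0.9]
gripper_width: 0.602
```

```bash
python3 stack.py w14 0.058
```

```text
24.4 [ 0.4634 -0.2989  0.1031]
top (array([ 0.4632, -0.2556]), 0.0171, 1060, array([ 0.4629, -0.2552]), array([0.0305, 0.0305]), 0.0576)
tip (array([ 0.4625, -0.2535]), 0.0051, 160, array([ 0.4625, -0.2537]), array([0.0094, 0.0088]), 0.0756)
```

View pics/w14.png

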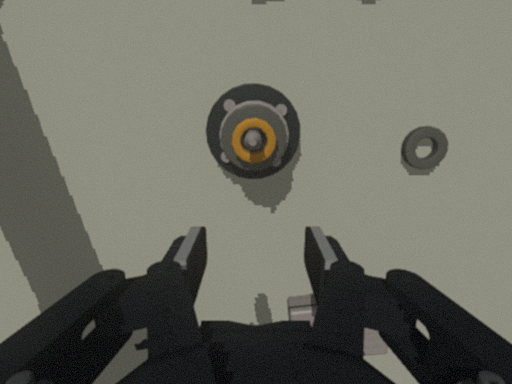

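Request:
play_rows --motion '[[-0.2,[0.04,0.006,0.01],0],[-0.2,[0.085,0.012,0.01],0],[-0.2,[0.125,0.02,0.0],0],[-0.2,[0.159,0.026,0],0],[-0.2,[0.159,0.026,0],0]]'

```text
time: 24.95
tool_pos: [0.6232, -0.2666, 0.098]
tool_rot: [0.707, -0.001, 0.708, 0.002]
contact_force: [0.1, -0.5, -0.3]
gripper_width: 0.601
```

Request:
play_rows --motion '[[-0.2,[0,0,-0.01],0],[-0.2,[0,0,-0.01],0]]'

```text
time: 25.15
tool_pos: [0.6187, -0.268, 0.087]
tool_rot: [0.706, 0.001, 0.709, 0.001]
contact_force: [-0.5, 0.5, -0.2]
gripper_width: 0.604
```

```bash
python3 obj.py w15 .621 -.2685 .006 .015 .028
```

```text
25.15 [ 0.6187 -0.268   0.087 ] (array([ 0.6217, -0.2683]), 0.0199, 1133, array([ 0.622, -0.268]), array([0.0356, 0.036 ]), 0.0096)
```

View pics/w15.png

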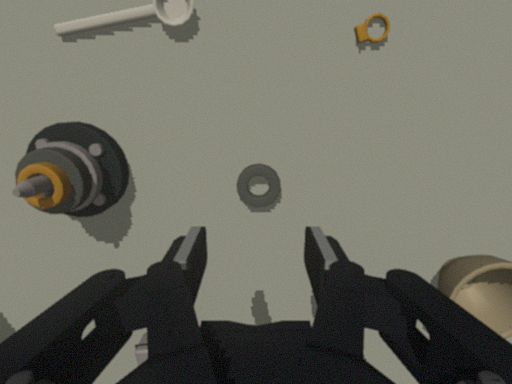

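Request:
play_rows --motion '[[-0.2,[0.001,0,-0.04],0],[-0.2,[0.001,0,-0.08],0],[-0.2,[0.001,0,-0.1],0],[-0.2,[0.001,0,-0.109],0],[-0.2,[0.001,0,-0.109],0]]'

```text
time: 25.7
tool_pos: [0.6203, -0.2688, -0.0206]
tool_rot: [0.706, 0.001, 0.708, 0.0]
contact_force: [-0.1, 0.3, 0.5]
gripper_width: 0.6
```

Request:
play_rows --motion '[[-0.2,[0,0,-0.006],0],[-0.2,[0,0,-0.011],0],[-0.2,[0,0,-0.011],0],[-0.2,[0,0,-0.011],0]]'

```text
time: 26.1
tool_pos: [0.6224, -0.2692, -0.0298]
tool_rot: [0.707, -0.0, 0.707, -0.0]
contact_force: [0.6, -0.8, 0.7]
gripper_width: 0.598
```

Request:
play_rows --motion '[[1,[0,0,0],0],[1,[0,0,0],0],[1,[0,0,0],0],[1,[0,0,0],0],[1,[0,0,0],0]]'

```text
time: 26.6
tool_pos: [0.6228, -0.2694, -0.0293]
tool_rot: [0.708, -0.0, 0.707, -0.0]
contact_force: [-0.8, 0.5, 5.5]
gripper_width: 0.432
```

Request:
play_rows --motion '[[1,[0,0,0.01],0],[1,[0,0,0.03],0],[1,[0,0,0.06],0],[1,[0,0,0.1],0],[1,[0,0,0.14],0]]'

```text
time: 27.1
tool_pos: [0.6209, -0.2684, 0.1099]
tool_rot: [0.706, 0.0, 0.708, 0.0]
contact_force: [0.6, -0.2, -0.2]
gripper_width: 0.433
```

```bash
python3 held.py w16 0.035 0.05 0.021
```

```text
27.1 [ 0.6209 -0.2684  0.1099] 0.4327142655058894 [ 0.58 -0.2  -0.18]
held rel (array([ 0.0001, -0.    ]), 0.021, 3611, array([0.0007, 0.0014]), array([0.0367, 0.0361]), 0.0391)
```

View pics/w16.png

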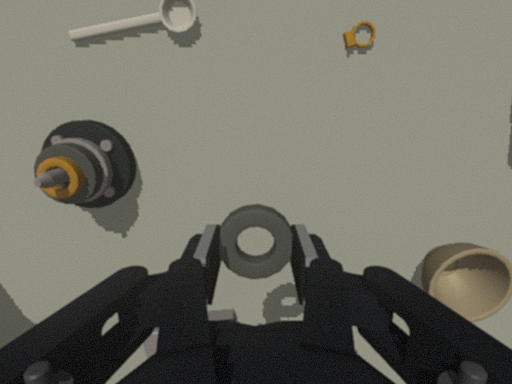

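Request:
play_rows --motion '[[1,[-0.035,0.003,0.005],0],[1,[-0.08,0.006,0.005],0],[1,[-0.12,0.01,0.005],0],[1,[-0.16,0.0135,0.005],0],[1,[-0.16,0.0135,0.005],0]]'

```text
time: 27.65
tool_pos: [0.4571, -0.2537, 0.1123]
tool_rot: [0.705, 0.002, 0.709, 0.0]
contact_force: [1.7, 0.1, -0.9]
gripper_width: 0.431
```

Request:
play_rows --motion '[[1,[0,0,0],0],[1,[0,0,-0.01],0],[1,[0,0,-0.02],0],[1,[0,0,-0.02],0]]'

```text
time: 28.05
tool_pos: [0.4614, -0.2546, 0.0921]
tool_rot: [0.706, 0.001, 0.708, 0.001]
contact_force: [0.4, 0.3, -0.9]
gripper_width: 0.429
```

```bash
python3 held.py w17 0.035 0.05 0.021
```

```text
28.05 [ 0.4614 -0.2546  0.0921] 0.42946468005419147 [ 0.36  0.25 -0.93]
held rel (array([0.0001, 0.0001]), 0.021, 3605, array([0.0007, 0.0015]), array([0.0367, 0.0359]), 0.039)
```

View pics/w17.png

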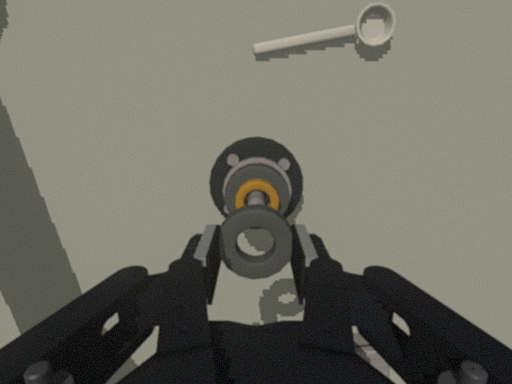

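Commanded z 0.095; seated at about 0.029.

Request:
play_rows --motion '[[1,[0.0,0,-0.015],0],[1,[0.0,0,-0.033],0],[1,[0,0,-0.048],0],[1,[0,0,-0.057],0],[1,[0,0,-0.062],0]]'

```text
time: 28.6
tool_pos: [0.4614, -0.255, 0.031]
tool_rot: [0.707, 0.0, 0.708, 0.0]
contact_force: [0.2, 0.7, -0.4]
gripper_width: 0.432
```

Request:
play_rows --motion '[[1,[0,0,-0.002],0],[1,[0,0,-0.0035],0],[1,[0,0,-0.0045],0],[1,[0,0,-0.0045],0],[1,[0,0,-0.0045],0]]'

```text
time: 29.1
tool_pos: [0.4623, -0.2558, 0.0287]
tool_rot: [0.707, -0.0, 0.707, -0.0]
contact_force: [-0.3, 1.2, 0.8]
gripper_width: 0.43
```

Request:
play_rows --motion '[[1,[0,0,-0.001],0],[1,[0,0,-0.001],0],[0,[0,0,-0.001],0],[-0.2,[0,0,-0.001],0],[-0.2,[0,0,-0.001],0]]'

```text
time: 29.6
tool_pos: [0.4618, -0.2554, 0.0269]
tool_rot: [0.707, 0.0, 0.707, 0.0]
contact_force: [0.7, 0.2, -0.1]
gripper_width: 0.603
```

Request:
play_rows --motion '[[-0.2,[0,0,0.01],0],[-0.2,[0,0,0.035],0],[-0.2,[0,0,0.07],0],[-0.2,[0,-0.04,0.075],0],[-0.2,[0,-0.04,0.075],0]]'

```text
time: 30.1
tool_pos: [0.4636, -0.2996, 0.1059]
tool_rot: [0.709, -0.001, 0.705, -0.003]
contact_force: [0.9, 0.3, 0.0]
gripper_width: 0.597
```

```bash
python3 stack.py w18 0.068
```

```text
30.1 [ 0.4636 -0.2996  0.1059]
top (array([ 0.463 , -0.2552]), 0.0199, 1846, array([ 0.463 , -0.2548]), array([0.0355, 0.0357]), 0.0678)
tip (array([ 0.4627, -0.2548]), 0.0051, 157, array([ 0.4623, -0.2537]), array([0.0091, 0.0084]), 0.0757)
```

View pics/w18.png

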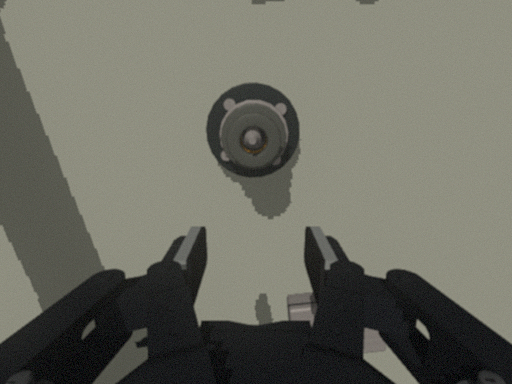

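Request:
play_rows --motion '[[-0.2,[0.025,0.02,0.01],0],[-0.2,[0.05,0.06,0.01],0],[-0.2,[0.075,0.1,0.01],0],[-0.2,[0.1,0.14,0.01],0],[-0.2,[0.125,0.18,0.01],0]]'

```text
time: 30.65
tool_pos: [0.5868, -0.1129, 0.1114]
tool_rot: [0.707, 0.0, 0.708, 0.0]
contact_force: [-0.3, -0.0, 0.4]
gripper_width: 0.599
```

Request:
play_rows --motion '[[-0.2,[0.02,0.04,0],0],[-0.2,[0.0355,0.08,0],0],[-0.2,[0.0355,0.0995,0],0],[-0.2,[0.0355,0.0995,0],0],[-0.2,[0.0355,0.0995,0],0]]'

```text
time: 31.15
tool_pos: [0.6217, -0.0155, 0.1114]
tool_rot: [0.707, -0.0, 0.708, 0.0]
contact_force: [-0.4, 0.4, -0.3]
gripper_width: 0.599
```

```bash
python3 obj.py w19 .6225 -.0155 .024 .032 .025;python3 obj.py w19 .6225 -.0155 .01 .032 .025
```

```text
31.15 [ 0.6217 -0.0155  0.1114] (array([ 0.6227, -0.0152]), 0.0119, 505, array([ 0.6227, -0.0149]), array([0.0201, 0.021 ]), 0.0277)
31.2 [ 0.6218 -0.0163  0.1116] (array([ 0.6228, -0.0154]), 0.018, 1081, array([ 0.6226, -0.0149]), array([0.0317, 0.0321]), 0.0179)
```

View pics/w19.png

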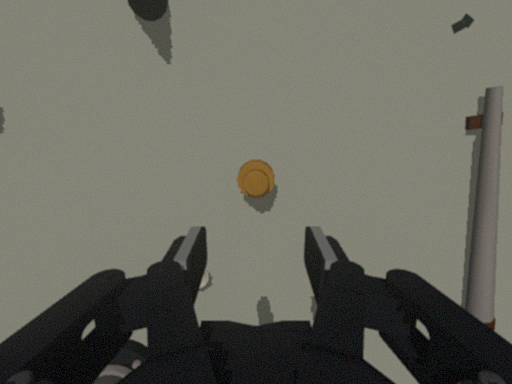

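Request:
play_rows --motion '[[-0.2,[0,0,-0.035],0],[-0.2,[0,0,-0.075],0],[-0.2,[0,0,-0.105],0],[-0.2,[0,0,-0.117],0],[-0.2,[0,0,-0.117],0]]'

```text
time: 31.75
tool_pos: [0.6205, -0.0167, -0.0071]
tool_rot: [0.706, 0.001, 0.709, -0.0]
contact_force: [-0.1, -0.0, 0.2]
gripper_width: 0.599
```

Request:
play_rows --motion '[[-0.2,[0,0,-0.004],0],[-0.2,[0,0,-0.008],0],[-0.2,[0,0,-0.008],0],[-0.2,[0,0,-0.008],0]]'

```text
time: 32.15
tool_pos: [0.6232, -0.0161, -0.0119]
tool_rot: [0.708, -0.0, 0.707, -0.0]
contact_force: [0.5, -0.2, 0.4]
gripper_width: 0.599
```

Request:
play_rows --motion '[[1,[0,0,0],0],[1,[0,0,0],0],[1,[0,0,0],0],[1,[0,0,0],0],[1,[0,0,0],0]]'

```text
time: 32.65
tool_pos: [0.6231, -0.016, -0.0121]
tool_rot: [0.707, -0.0, 0.707, -0.0]
contact_force: [-0.3, 0.3, 5.7]
gripper_width: 0.242
```

Request:
play_rows --motion '[[1,[0,0,0.01],0],[1,[0,0,0.03],0],[1,[0,0,0.06],0],[1,[0,0,0.1],0],[1,[0,0,0.14],0]]'

```text
time: 33.15
tool_pos: [0.6214, -0.0159, 0.1274]
tool_rot: [0.706, 0.0, 0.708, 0.0]
contact_force: [1.2, 0.2, -0.8]
gripper_width: 0.245
```

```bash
python3 held.py w20 0.034 0.055 0.013; python3 held.py w20 0.02 0.034 0.024
```

```text
33.15 [ 0.6214 -0.0159  0.1274] 0.24511493410218993 [ 1.19  0.19 -0.82]
held rel (array([-0.    ,  0.0001]), 0.013, 1777, array([0.0007, 0.0011]), array([0.0209, 0.0211]), 0.0399)
33.2 [ 0.6263 -0.0165  0.1369] 0.24606308275843833 [3.46 0.39 4.36]
held rel (array([0.001 , 0.0008]), 0.0187, 1062, array([0.0002, 0.0041]), array([0.0282, 0.0279]), 0.0283)
```

View pics/w20.png

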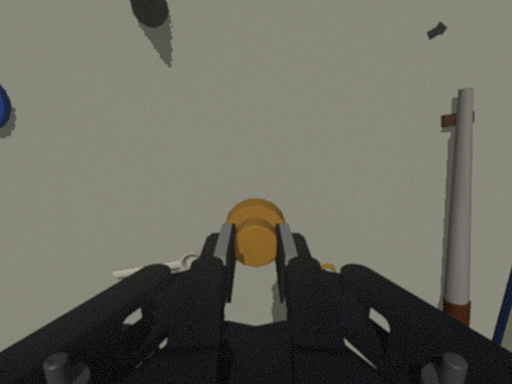

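Request:
play_rows --motion '[[1,[-0.02,-0.03,0],0],[1,[-0.045,-0.068,0],0],[1,[-0.07,-0.106,0],0],[1,[-0.095,-0.144,0],0],[1,[-0.12,-0.18,0],0]]'

```text
time: 33.75
tool_pos: [0.5007, -0.197, 0.1262]
tool_rot: [0.707, 0.0, 0.708, 0.0]
contact_force: [1.2, -0.3, -1.2]
gripper_width: 0.246
```

Request:
play_rows --motion '[[1,[-0.024,-0.035,0],0],[1,[-0.0405,-0.0595,0],0],[1,[-0.0405,-0.0595,0],0],[1,[-0.0405,-0.0595,-0.01],0],[1,[-0.0405,-0.0595,-0.01],0]]'

```text
time: 34.25
tool_pos: [0.4612, -0.2539, 0.1147]
tool_rot: [0.706, 0.001, 0.708, 0.001]
contact_force: [-0.1, 1.1, -2.0]
gripper_width: 0.241
```

```bash
python3 held.py w21 0.034 0.055 0.013
```

```text
34.25 [ 0.4612 -0.2539  0.1147] 0.24149443230294437 [-0.12  1.07 -1.99]
held rel (array([0.0001, 0.    ]), 0.013, 1765, array([0.0007, 0.001 ]), array([0.0208, 0.0213]), 0.0399)
```

View pics/w21.png

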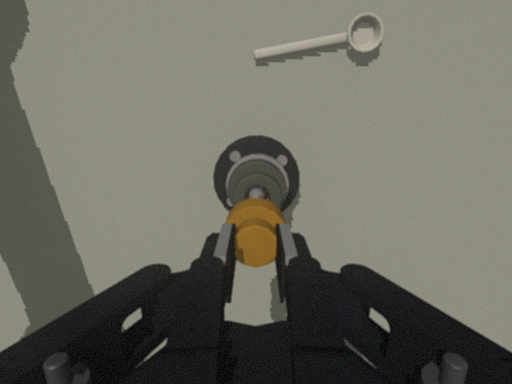

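Commanded z 0.1175; seated near 0.056.

Request:
play_rows --motion '[[1,[0,0,-0.015],0],[1,[0,0,-0.032],0],[1,[0,0,-0.045],0],[1,[0,0,-0.053],0],[1,[0,0,-0.057],0]]'

```text
time: 34.8
tool_pos: [0.4615, -0.2548, 0.0586]
tool_rot: [0.707, 0.0, 0.708, 0.001]
contact_force: [0.6, 0.1, 0.2]
gripper_width: 0.24
```

Request:
play_rows --motion '[[1,[0,0,-0.002],0],[1,[0,0,-0.0035],0],[1,[0,0,-0.0045],0],[1,[0,0,-0.0045],0],[1,[0,0,-0.0045],0]]'

```text
time: 35.3
tool_pos: [0.4622, -0.2557, 0.056]
tool_rot: [0.707, -0.0, 0.707, -0.0]
contact_force: [1.3, 0.1, -0.2]
gripper_width: 0.24
```

Request:
play_rows --motion '[[1,[0,0,-0.001],0],[1,[0,0,-0.0015],0],[1,[0,0,-0.0015],0]]'

```text
time: 35.6
tool_pos: [0.4624, -0.256, 0.0558]
tool_rot: [0.707, -0.0, 0.707, -0.0]
contact_force: [-2.2, 0.2, 7.1]
gripper_width: 0.245
```

Request:
play_rows --motion '[[0.3,[0,0,0.001],0],[0,[0,0,0.001],0],[0,[0,0,0.001],0],[0,[0,0,0.001],0],[0,[0,0,0.01],0]]'

```text
time: 36.1
tool_pos: [0.4609, -0.2547, 0.0628]
tool_rot: [0.706, 0.001, 0.708, 0.001]
contact_force: [0.3, 0.6, -0.8]
gripper_width: 0.502
```

Request:
play_rows --motion '[[0,[0,0,0.03],0],[0,[0,0,0.06],0],[0,[0,-0.04,0.065],0],[0,[0,-0.06,0.065],0],[0,[0,-0.06,0.065],0]]'

```text
time: 36.6
tool_pos: [0.4618, -0.3175, 0.1295]
tool_rot: [0.707, 0.001, 0.707, -0.001]
contact_force: [-1.3, 0.6, -0.7]
gripper_width: 0.501
```

```bash
python3 stack.py w22 0.096; python3 - <<'E'
from h import *
for c in ["side","scene"]:
    p,d=cams.grab_frame(c)
    u,v=proj(c,(.4624,-.2538,.05)).astype(int)
    cv2.imwrite(f"pics/{c}22.png",cv2.resize(p[v-40:v+40,u-50:u+50,::-1],None,fx=6,fy=6,interpolation=cv2.INTER_CUBIC))
    P=cloud(c,d)
    for z in (.034,.048,.058,.068): print(c,z,fit(P,(.4624,-.2538),z-.012,z,.04))
    print(fit(P,(.4624,-.2538),.09,.1,.03))
E
```

```text
36.6 [ 0.4618 -0.3175  0.1295]
top (array([ 0.463 , -0.2558]), 0.0119, 924, array([ 0.463 , -0.2557]), array([0.0207, 0.0208]), 0.0958)
tip (array([ 0.463 , -0.2556]), 0.0179, 829, array([ 0.463 , -0.2556]), array([0.0334, 0.0332]), 0.0842)
side 0.034 (array([ 0.4645, -0.2409]), 0.0313, 57, array([ 0.4634, -0.2398]), array([0.0536, 0.0289]), 0.0304)
side 0.048 (array([ 0.4629, -0.2525]), 0.026, 88, array([ 0.4626, -0.2462]), array([0.0488, 0.0363]), 0.0452)
side 0.058 (array([ 0.4626, -0.253 ]), 0.0256, 53, array([ 0.4635, -0.2482]), array([0.0457, 0.0354]), 0.0478)
side 0.068 (array([ 0.4628, -0.2527]), 0.0195, 41, array([ 0.4617, -0.2463]), array([0.0357, 0.0236]), 0.0645)
(array([ 0.4609, -0.2555]), 0.0127, 31, array([ 0.463 , -0.2551]), array([0.0197, 0.0233]), 0.0944)
scene 0.034 (array([ 0.4625, -0.2488]), 0.0318, 59, array([ 0.4655, -0.2471]), array([0.0499, 0.0379]), 0.03)
scene 0.048 (array([ 0.4628, -0.2541]), 0.0277, 81, array([ 0.4657, -0.2489]), array([0.0457, 0.0369]), 0.0421)
scene 0.058 (array([ 0.463 , -0.2561]), 0.0259, 113, array([ 0.4636, -0.2524]), array([0.0448, 0.0415]), 0.0495)
scene 0.068 (array([ 0.4648, -0.2512]), 0.0186, 34, array([ 0.4649, -0.2488]), array([0.0332, 0.0244]), 0.0636)
(array([ 0.4626, -0.2571]), 0.0127, 57, array([ 0.4629, -0.2562]), array([0.0207, 0.0222]), 0.097)
```

View pics/side22.png

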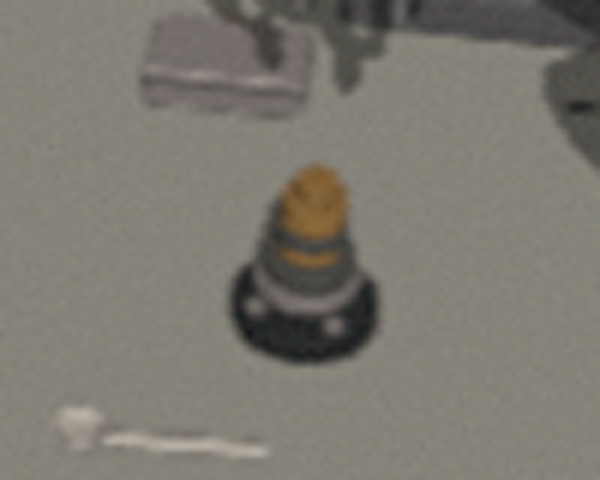

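View pics/w22.png

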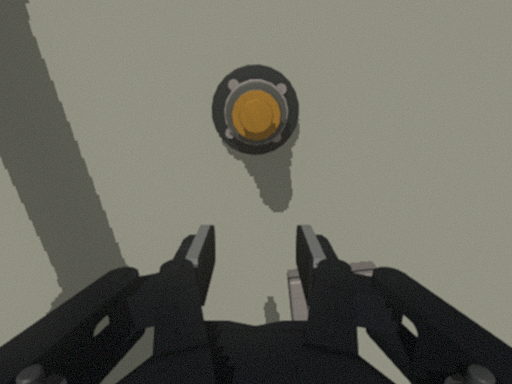

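The stack is complete: the cap top is at 0.0958 m, against 0.096 m expected, and it sits about 2 mm off centre. I'll let the arm settle and hand in.

Request:
play_rows --motion '[[0,[0,0,0],0],[0,[0,0,0],0],[0,[0,0,0],0],[0,[0,0,0],0]]'

```text
time: 37.15
tool_pos: [0.462, -0.3151, 0.129]
tool_rot: [0.707, -0.0, 0.707, 0.0]
contact_force: [-0.0, -0.7, 0.2]
gripper_width: 0.499
```

```bash
python3 - <<'E'
from h import *
print(workorder.job_done(),state()["time"])
E
```

```text
the job is handed in; nothing more can be done
the job is handed in; nothing more can be done
```

The grinding pack is built on the spindle in the order asked: steel flange, large wheel, brass spacer, small wheel, and brass cap knob up. I handed the job in just after 37 s. Both stone wheels were lowered until they touched before I let go, and the blue look-alikes were left alone.

- **Seating:** the wrist camera measured each top surface after placing. They were at 33.8, 47.7, 57.6, 67.8 and 95.8 mm, where 34, 48, 58, 68 and 96 mm were expected. All five are about 1–2 mm off the spindle's centre. In the last pictures the pack stands upright and the gripper is clear of it.
- **Disagreement:** the reported TCP height did not match the scene. All three cameras showed the shut fingertips about 32 mm higher than reported. My first try at the flange therefore closed in the air above it and moved nothing; I worked with the corrected height after that.
- **Not checked:** I did not measure the cone, gold ring, spoon and bur box again at the end. I steered clear of them, and nothing in the pictures suggested they had moved.

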